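# Press the concealed lid release of a vacuum packer

## Task

The lid of the vacuum packer is latched shut. Somewhere along the flat steel panel in front of the lid a steel release plate is let in nearly flush: find it, press it gently with the fingertips all the way in so that it stays down and the lid comes ajar, then take the hand away. Do not touch the lid itself, lift nothing, and leave the jar, the shaker and the bowl standing where they are.

Things in the scene. Friction and masses are not known exactly. Their poses are not given: they have to be found in the camera images.
- packer: grey countertop vacuum packer, fixed, 230 mm (its x, from -125 to +105) by 400 mm (its y); origin at counter level. +x points to the lid's hinge, away from the robot, up to 0.4 rad askew. In front of the lid lies a bare flat steel panel, 110 mm along x by 172 along y, framed at its front and both ends by a grey rim 4 mm higher. The display and gauge on the end housings are mere looks.
- panel_mid (a point): middle of the bare steel panel, on its surface, 75 mm above the counter (packer x -52 mm, y 0); axes as the packer's. The release plate, 50 mm square, of the same steel, in a 52 mm square opening and 1.5 mm lower than the panel, edges along the packer's axes, has its centre on the panel's middle line, anywhere from -55 to +55 mm along y from this point. The rest of the panel is rigid.
- release (a joint): how far the release plate is pressed in, m: 0 at the start (1.5 mm below the panel's surface), 0.007 fully in (stop). It slides straight down against about 4 N all the way, then meets a rigid stop; it stays where it is left (no spring back).
- seal_lid: the grey lid, 100 by 400 mm, 20 mm thick, with a steel inlay; origin on its hinge line (packer x +104 mm, 73.5 mm up), from which it reaches along its -x to packer x +5 mm. Shut, its axes are the packer's and its top is 95 mm above the counter. It opens in proportion to the release plate's travel, to 0.3 rad (front edge 30 mm higher), and stays ajar. Not to be touched.
- jar: amber glass jar with a screw cap, 60 mm across, 115 mm tall, standing loose beside one end of the packer; origin at the centre of its underside. Not to be disturbed.
- shaker: aluminium shaker, 52 mm across, 105 mm tall, standing loose beside the other end of the packer; origin at the centre of its underside. Not to be disturbed.
- bowl: small steel bowl, 100 mm across the rim, 42 mm tall, standing loose on the robot's side of the packer; origin at the centre of its underside. Not to be disturbed.

How it is judged:
On the way:
1. the release plate is pressed all the way in (value of joint release above 0.006 m), for 0.2 s.
At the end, for the whole second after the job is handed in: The release plate stays in by more than 6 of its 7 mm and the lid rests ajar by more than 0.2 rad; jar, shaker and bowl stand upright within 20 mm of where they began (value of joint release above 0.006 m and angle between the x axis of seal_lid and the x axis of packer, either way round above 0.2 rad and angular speed of seal_lid below 0.05 rad/s and distance of each of jar, shaker, bowl from where it was at the start of the episode below 0.02 m and angle between each of jar, shaker, bowl's own z axis and vertical below 0.1 rad); the robot touches nothing.
It fails at once if the robot bears on something with more than 45 N (not gentle) (contact force between any of the fingers, the arm and anything else above 45 N).
It fails at once if the robot touches the lid itself (contact force between any of the fingers, the arm and seal_lid above 1 N).
It fails at once if the jar is shoved, lifted or carried by more than 30 mm (distance of jar from where it was at the start of the episode above 0.03 m).
It fails at once if the shaker is shoved, lifted or carried by more than 30 mm (distance of shaker from where it was at the start of the episode above 0.03 m).
It fails at once if the bowl is shoved, lifted or carried by more than 30 mm (distance of bowl from where it was at the start of the episode above 0.03 m).
It also fails if it takes over 46 s, if anything falls off the work surface, if the arm or the gripper's body presses on something with over 40 N, if the wrist force passes 120 N, or if a joint passes its speed limit or range.

## Robot

A 7-joint arm with a two-finger parallel gripper is mounted at the origin on the work surface. World frame = base frame: x ahead of the robot, y to its left, z up, the work surface at z = 0. Lengths are in m, angles in rad, forces in N, time in s.
With the tool pointing down it reaches from about 0.35 to 0.9 m from the base axis. Payload 8.1 kg.
Tool frame: the origin (TCP) lies on the centre line of the jaws, within the pads' length; the fingertips stand arm.tips_ahead ahead of it and the grasp point (between the pads) lies 8 mm behind it (arm.tips_ahead is the distance from the TCP to the fingertips, in m); z points along the fingers, y is the direction in which the jaws open and shut (so a half turn about z gives the same grasp; the last joint's range is limited). The gripper opens to 92 mm and grips with 3 to 60 N. Pads are 19 mm wide; open, the fingers measure 130 mm over their backs; the gripper's body (75 mm by 190 mm) begins 47 mm behind the grasp point.
Start: joints at [1.085, 0.434, 0.025, 1.573, -0.012, 1.134, -0.075], TCP at [0.233, -0.58, 0.238] pointing down, gripper open.
Joint ranges: [-2.62, 2.62], [-0.44, 2.09], [-1.27, 1.32], [0.08, 2.57], [-1.32, 4.46], [0.12, 2], [-2.74, 2.74]. Speed limits (rad/s): [2.22, 2.22, 3.01, 3.01, 3.14, 3.14, 3.14].

## Interface

Orientations are given as a rotation vector (axis times angle).
In Python, from cell import arm gives the robot as it stands. The module is installed in compiled form; this text tells all that it offers.
- The arm moves only by the tool jog_arm, never from a script. Its argument "moves" is a list of rows, each an object with "twist": the turn, a rotation vector about the tool's x, y, z in units of 10 degrees (1.0 is 10 degrees), a list of three; "xyz": the shift along the tool's x, y, z in units of 60 mm (1.0 is 60 mm), a list of three; "grip": the closure, from -1 (fully open) to 1 (shut). A call has 1 to 5 rows; each row is the pose to reach, as a shift and turn from the pose commanded when the call began, along the tool's axes at that moment; what a row does not reach only later rows make up. A row lasts 1/8 s, in which the tool goes at most 62.5 mm and 10.7 degrees, less where a joint would pass 70% of its speed; a pose out of reach is approached as far as the arm can. A call with a gripper value outside its range is refused whole. The fingers move at their own pace and stop on an object; "force" is the grip in N (left out, the last holds). Time passes only in rows, so rows that repeat a pose let the fingers close. It gives the time, the measured TCP pose, the force and the opening at its end, in the units of the state.
- arm.observe(): the state, without advancing time (a new reading comes with each control period).
- arm.get_image(name): name is "scene" or "top" or "wrist"; returns the picture (400x640x3 uint8, blue, green, red); there is no depth.
- arm.camera_params(name): a dict with "mtx" (3x3 intrinsics, pixels), "T" (4x4, takes a point from camera to world coordinates); the wrist camera has in their place "T_tool_cam" (4x4, takes a point from camera to tool coordinates, whose origin is the TCP and whose axes are the flange's). Camera axes: x right, y down, z forward; pixel columns grow to the right and rows downward; lengths in m; the calibration is good to about 2 mm. A picture is of the moment at which its call begins: read the wrist's pose just before it. camera_params takes no time and is no camera call.
- arm.sign_off(): hands the job in, once; it reports no verdict.
The state is a dict: "clock": time; "joints": joint angles; "dq": joint speeds; "joint_efforts": joint torques, N m; "position": TCP position; "ee_rot": TCP orientation; "force": force on the tool from outside, world axes, zero at the start; "ft_torque": the same for the moment, N m; "width": opening from 0.0 (shut) to 1.0 (fully open).
Only numpy, scipy, OpenCV 4.12 (cv2) and the standard library are available. Lean on these libraries where they do the work, as an engineer would, in place of code of your own. Each camera call takes 0.05 s, during which the arm holds its last target. There are 200 camera calls.

## Working session

There is one attempt and no reset: what is moved stays moved. The work goes in short steps, Python scripts to look and compute and a tool call to move; the robot and the scene stay as the last step left them, time stands still between calls to the robot, and variables do not carry over. Pictures are saved under pics/ and viewed, about 8 in all and at most 12, crops included, and the job is handed in when it is done.

Besides the shell and the picture viewer there is one more tool, called after "Request:" as name(argument=value, ...), one argument or row to a line, values as JSON. jog_arm: Moves the arm, as the interface text tells. Its arguments: {"type":"object","properties":{"moves":{"type":"array","items":{"type":"object","properties":{"twist":{"type":"array","items":{"type":"number"}},"xyz":{"type":"array","items":{"type":"number"}},"grip":{"type":"number"}}}},"force":{"type":"number"}},"required":["moves"]}

```bash
mkdir -p pics
cat > h.py <<'E'
import numpy as np, cv2
from cell import arm
from scipy.spatial.transform import Rotation as R
def cam(name):
    p=arm.camera_params(name)
    if 'T' in p: return np.array(p['mtx']),np.array(p['T'])
    s=arm.observe(); T=np.eye(4); T[:3,:3]=R.from_rotvec(s['ee_rot']).as_matrix(); T[:3,3]=s['position']
    return np.array(p['mtx']),T@np.array(p['T_tool_cam'])
def ray(KT,uv,z):
    K,T=KT; d=T[:3,:3]@np.linalg.solve(K,np.r_[uv,1.]); o=T[:3,3]
    return o+d*(z-o[2])/d[2]
def proj(KT,P):
    K,T=KT; q=K@(T[:3,:3].T@(np.array(P)-T[:3,3])); return q[:2]/q[2]
E
python3 - <<'E'
from h import *
s=arm.observe(); print(s, arm.tips_ahead)
for n in('scene','top'):
    print(n,cam(n)); cv2.imwrite(f'pics/{n}0.png',arm.get_image(n))
E
```

```text
{'clock': 0.0, 'joints': array([ 1.08539269,  0.43519705,  0.02496026,  1.57412358, -0.01160212,
        1.13401298, -0.07511847]), 'dq': array([-0.00037364,  0.0003072 , -0.00071483, -0.00209911,  0.00100464,
       -0.00035978, -0.00127488]), 'joint_efforts': array([-2.41661357e-03, -6.67871332e+01,  9.84374397e-01, -3.14466691e+01,
       -6.06281147e-02,  4.27198922e-02,  1.43541374e-04]), 'position': array([ 0.23321349, -0.57930414,  0.23695069]), 'ee_rot': array([-3.08273867e+00, -5.97229681e-01,  6.85701754e-04]), 'force': array([-0.82971328,  0.08824646,  1.18501689]), 'ft_torque': array([ 0.03406259,  0.01637348, -0.0310701 ]), 'width': 0.9984416248146043} 0.011
scene (array([[394.91249302,   0.        , 324.94182542],
       [  0.        , 394.91249302, 203.17619296],
       [  0.        ,   0.        ,   1.        ]]), array([[ 0.72307486,  0.55575906, -0.41023727,  0.99171344],
       [ 0.69056716, -0.59595941,  0.40981628, -0.36979991],
       [-0.01672565, -0.57962423, -0.81471222,  0.9116945 ],
       [ 0.        ,  0.        ,  0.        ,  1.        ]]))
top (array([[383.70161533,   0.        , 317.69927038],
       [  0.        , 383.70161533, 200.83904622],
       [  0.        ,   0.        ,   1.        ]]), array([[ 0.00869434, -0.98283047,  0.18430596,  0.40554472],
       [-0.99982268, -0.01162303, -0.01481595,  0.05290683],
       [ 0.01670376, -0.18414446, -0.98275724,  1.00977509],
       [ 0.        ,  0.        ,  0.        ,  1.        ]]))
```

View pics/top0.png

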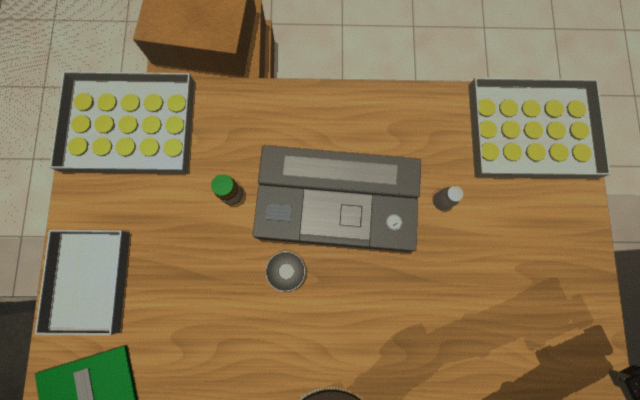

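View pics/scene0.png

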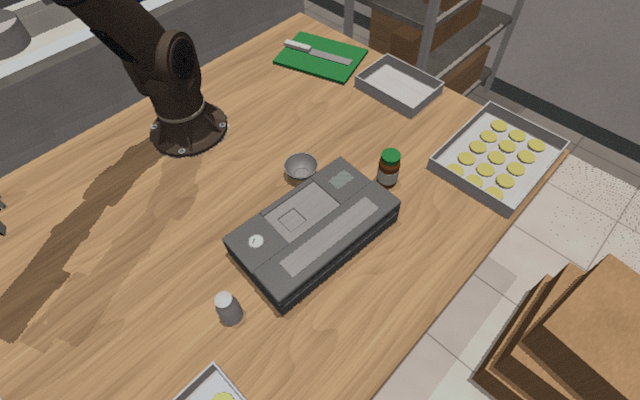

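The top view shows the plate outline near (351,216) in the panel (302..371, 190..238). In the scene view it is near (292,219). The bowl is at (286,271), the jar at (225,187) and the shaker at (452,195) in top. Next, enlarged crops of both views.

Run:
```python
from h import *
a=cv2.imread('pics/top0.png')[180:245,290:380]; b=cv2.imread('pics/scene0.png')[170:260,240:350]
f=lambda i,s:cv2.resize(i,None,fx=s,fy=s,interpolation=cv2.INTER_CUBIC)
a=f(a,6)[:, :]; b=f(b,5)[:, :]
a=cv2.convertScaleAbs(a,alpha=1.3); b=cv2.convertScaleAbs(b,alpha=1.3)
h=max(a.shape[0],b.shape[0]); pad=lambda i:cv2.copyMakeBorder(i,0,h-i.shape[0],0,0,cv2.BORDER_CONSTANT)
o=np.hstack([pad(a),pad(b)]); o=cv2.resize(o,None,fx=.72,fy=.72); print(o.shape)
cv2.imwrite('pics/crop1.png',o)
```

```text
(324, 785, 3)
```

View pics/crop1.png

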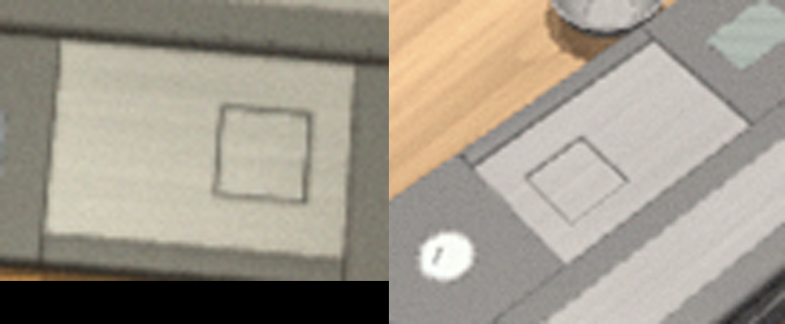

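The plate's outline is clear in both crops. In top its corners are about (221,106), (311,114), (306,201), (214,193). In scene they are (583,138), (628,182), (572,222), (526,178). I'll triangulate.

Run:
```python
from h import *
t=cam('top'); s=cam('scene')
ft=lambda q:np.array([290+q[0]/4.32-.5+.5,180+q[1]/4.32])
fs=lambda q:np.array([240+(q[0]-388.8)/3.6,170+q[1]/3.6])
# back-left(+x,+y), back-right, front-right, front-left in robot view
tp=[ft(q) for q in[(221,106),(311,114),(306,201),(214,193)]]
sp=[fs(q) for q in[(628,182),(572,222),(526,178),(583,138)]]
def tri(a,b):
    P=lambda KT:KT[0]@np.linalg.inv(KT[1])[:3]
    X=cv2.triangulatePoints(P(t),P(s),a.reshape(2,1),b.reshape(2,1)); return (X[:3]/X[3]).ravel()
X=np.array([tri(a,b) for a,b in zip(tp,sp)]); print('tri',X.round(4),X.mean(0))
for n,KT,p in(('top',t,tp),('scene',s,sp)):
    Q=np.array([ray(KT,q,.0745) for q in p]); print(n,Q.round(4).tolist(),Q.mean(0),'edges',np.linalg.norm(np.roll(Q,-1,0)-Q,axis=1).round(4))
    d=Q[0]-Q[1]+Q[3]-Q[2]; print('yaw',np.arctan2(-d[0],d[1]))
    d=Q[0]-Q[3]+Q[1]-Q[2]; print('yaw',np.arctan2(d[1],d[0]))
pn=[ft(q) for q in[(60,40),(355,66),(343,256),(46,232)]]
Q=np.array([ray(t,q,.075) for q in pn]); print('panel',Q.round(4).tolist(),Q.mean(0),np.linalg.norm(np.roll(Q,-1,0)-Q,axis=1))
for n,p,z in(('bowl',(286,271),.03),('jar',(222,184),.115),('shaker',(455,192),.105)): print(n,ray(t,p,z))
```

```text
tri [[ 0.5726 -0.0193  0.0736]
 [ 0.5685 -0.0702  0.076 ]
 [ 0.5183 -0.067   0.0753]
 [ 0.5223 -0.0151  0.0739]] [ 0.54545595 -0.04288415  0.07467645]
top [[0.5723, -0.0194, 0.0745], [0.5683, -0.0711, 0.0745], [0.5181, -0.0676, 0.0745], [0.5221, -0.0153, 0.0745]] [ 0.54517115 -0.04335914  0.0745    ] edges [0.0518 0.0503 0.0525 0.0504]
yaw -0.07741646181934231
yaw -0.07541552994766142
scene [[0.5732, -0.0195, 0.0745], [0.5683, -0.069, 0.0745], [0.5183, -0.0662, 0.0745], [0.5229, -0.0151, 0.0745]] [ 0.54566024 -0.04243909  0.0745    ] edges [0.0497 0.0501 0.0513 0.0505]
yaw -0.09434376200604683
yaw -0.07110898259127003
panel [[0.6098, 0.0735, 0.075], [0.5966, -0.0968, 0.075], [0.487, -0.0881, 0.075], [0.4988, 0.0797, 0.075]] [ 0.5480541  -0.00794017  0.075     ] [0.17080908 0.10988297 0.16820121 0.11112451]
bowl [0.40927422 0.11611178 0.03      ]
jar [0.61146742 0.26777944 0.115     ]
shaker [ 0.60096643 -0.29346823  0.105     ]
```

Both views agree. The plate centre is at (0.5455, -0.043), z about 0.0745, with 50 mm edges and yaw about -0.08. The panel also measures 110 × 170 mm as it should. I'll start moving over it at the present height.

Request:
jog_arm(
  moves=[
    {"xyz": [0.8, -0.62, 0], "grip": 1},
    {"xyz": [1.6, -1.25, 0], "grip": 1},
    {"xyz": [2.4, -1.9, 0], "grip": 1},
    {"xyz": [3.2, -2.5, 0], "grip": 1},
    {"xyz": [4.0, -3.15, 0], "grip": 1},
  ],
  force=10,
)

```text
invalid input at $.moves[0]: expected keys twist, xyz, grip
```

```bash
cat > go.py <<'E'
from h import *
import sys
def rel(P,yaw=-0.08):
    s=arm.observe(); M=R.from_rotvec(s['ee_rot']).as_matrix()
    x=np.array([np.cos(yaw),np.sin(yaw),0]); z=np.array([0,0,-1.]); G=np.c_[x,np.cross(z,x),z]
    print('pos',s['position'].round(4),'f',s['force'].round(2),'t',round(s['clock'],2),'w',round(s['width'],2))
    print('xyz',(M.T@(np.array(P)-s['position'])/.06).round(3),'twist',(R.from_matrix(M.T@G).as_rotvec(degrees=True)/10).round(3))
if __name__=='__main__': rel(list(map(float,sys.argv[1:4])))
E
python3 go.py 0.5415 -0.0427 0.2; python3 -c "
from h import *
print(np.array(arm.camera_params('wrist')['T_tool_cam']).round(3))"
```

```text
pos [ 0.2332 -0.5794  0.237 ] f [-0.43  0.48  0.16] t 0.1 w 1.0
xyz [ 8.107 -6.378  0.625] twist [-0.008  0.003  2.651]
[[ 0.001 -0.952 -0.307  0.084]
 [ 1.     0.     0.001  0.   ]
 [-0.001 -0.307  0.952 -0.148]
 [ 0.     0.     0.     1.   ]]
```

Request:
jog_arm(
  moves=[
    {"twist": [0, 0, 0.5], "xyz": [0.8, -0.62, 0], "grip": 1},
    {"twist": [0, 0, 1], "xyz": [1.6, -1.25, 0], "grip": 1},
    {"twist": [0, 0, 1.6], "xyz": [2.4, -1.9, 0], "grip": 1},
    {"twist": [0, 0, 2.1], "xyz": [3.2, -2.5, 0], "grip": 1},
    {"twist": [0, 0, 2.65], "xyz": [4.0, -3.15, 0], "grip": 1},
  ],
  force=10,
)

```text
clock: 0.72
position: [0.3861, -0.313, 0.2376]
ee_rot: [3.139, -0.13, -0.0]
force: [0.9, 0.0, -0.1]
width: 0.506
```

```bash
python3 go.py 0.5415 -0.0427 0.2
```

```text
pos [ 0.3861 -0.313   0.2376] f [ 0.94  0.02 -0.09] t 0.72 w 0.51
xyz [ 2.207 -4.705  0.627] twist [ 0.     0.    -0.017]
```

Request:
jog_arm(
  moves=[
    {"twist": [0, 0, 0], "xyz": [0.45, -0.9, 0], "grip": 1},
    {"twist": [0, 0, 0], "xyz": [0.9, -1.8, 0], "grip": 1},
    {"twist": [0, 0, 0], "xyz": [1.3, -2.7, 0], "grip": 1},
    {"twist": [0, 0, 0], "xyz": [1.8, -3.7, 0.3], "grip": 1},
    {"twist": [0, 0, 0], "xyz": [2.2, -4.6, 0.6], "grip": 1},
  ],
)

```text
clock: 1.35
position: [0.5371, -0.0538, 0.2032]
ee_rot: [3.139, -0.126, 0.001]
force: [1.6, -0.9, 0.2]
width: 0.01
```

Request:
jog_arm(
  moves=[
    {"twist": [0, 0, 0], "xyz": [0, 0, 0], "grip": 1},
    {"twist": [0, 0, 0], "xyz": [0, 0, 0], "grip": 1},
    {"twist": [0, 0, 0], "xyz": [0, 0, 0], "grip": 1},
  ],
)

```text
clock: 1.72
position: [0.5358, -0.0572, 0.2038]
ee_rot: [3.138, -0.129, 0.0]
force: [0.3, -0.1, -0.0]
width: 0.005
```

```bash
python3 go.py 0.5415 -0.0427 0.11
python3 - <<'E'
from h import *
K=cam('wrist'); im=arm.get_image('wrist')
print([proj(K,p).round(1) for p in ([.5455,-.043,.0735],[.5726,-.0193,.0745],[.5685,-.0702,.0745],[.5183,-.067,.0745],[.5223,-.0151,.0745])])
cv2.imwrite('pics/w1.png',im)
E
```

```text
pos [ 0.5358 -0.0572  0.2038] f [ 0.33 -0.1  -0.02] t 1.73 w 0.01
xyz [ 0.075 -0.251  1.563] twist [ 0.005 -0.001 -0.013]
[array([296.6, 182.4]), array([264.7, 153.4]), array([326.6, 153.3]), array([327. , 210.6]), array([267.2, 210.9])]
```

View pics/w1.png

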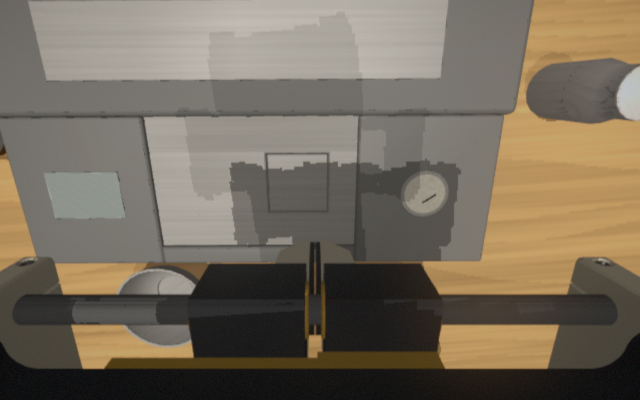

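The plate's corners in the wrist view are (265,153), (328,153), (328,212) and (266,212), within about 2 px of the prediction. Before pressing I need to know which visible part is the fingertips, so I'll project the tool points into this view.

Run:
```python
from h import *
p=arm.camera_params('wrist'); K=(np.array(p['mtx']),np.array(p['T_tool_cam'])); print(K[0][0,0])
for z in(.011,-.008,-.03,-.055):
  for x in(.0095,-.0095): print(z,x,[proj(K,[x,y,z]).round(0) for y in(-.019,0,.019)])
```

```text
339.31516177110626
0.011 0.0095 [array([277., 242.]), array([314., 242.]), array([351., 242.])]
0.011 -0.0095 [array([278., 274.]), array([314., 274.]), array([350., 274.])]
-0.008 0.0095 [array([273., 259.]), array([314., 259.]), array([355., 259.])]
-0.008 -0.0095 [array([274., 295.]), array([314., 295.]), array([354., 295.])]
-0.03 0.0095 [array([266., 286.]), array([314., 286.]), array([362., 286.])]
-0.03 -0.0095 [array([268., 325.]), array([314., 325.]), array([360., 325.])]
-0.055 0.0095 [array([256., 328.]), array([314., 328.]), array([371., 328.])]
-0.055 -0.0095 [array([259., 373.]), array([314., 373.]), array([369., 373.])]
```

The tips project to (277..351, 242..274), which matches the beige shape, so the closed tips are about 38 × 19 mm and fit the plate. I'll centre and descend partway.

Request:
jog_arm(
  moves=[
    {"twist": [0, 0, 0], "xyz": [0.07, -0.25, 0], "grip": 1},
    {"twist": [0, 0, 0], "xyz": [0.07, -0.25, 0.6], "grip": 1},
    {"twist": [0, 0, 0], "xyz": [0.07, -0.25, 1.2], "grip": 1},
    {"twist": [0, 0, 0], "xyz": [0.07, -0.25, 1.55], "grip": 1},
    {"twist": [0, 0, 0], "xyz": [0.07, -0.25, 1.55], "grip": 1},
  ],
)

```text
clock: 2.4
position: [0.5407, -0.0402, 0.1094]
ee_rot: [-3.139, 0.125, 0.004]
force: [-0.4, 0.2, 0.1]
width: 0.005
```

```bash
python3 go.py 0.5415 -0.0427 0.0885
python3 - <<'E'
from h import *
im=arm.get_image('wrist'); cv2.imwrite('pics/w2.png',im)
E
```

```text
pos [ 0.5407 -0.0402  0.1094] f [-0.37  0.21  0.06] t 2.4 w 0.0
xyz [0.017 0.04  0.348] twist [-0.001  0.016  0.002]
```

View pics/w2.png

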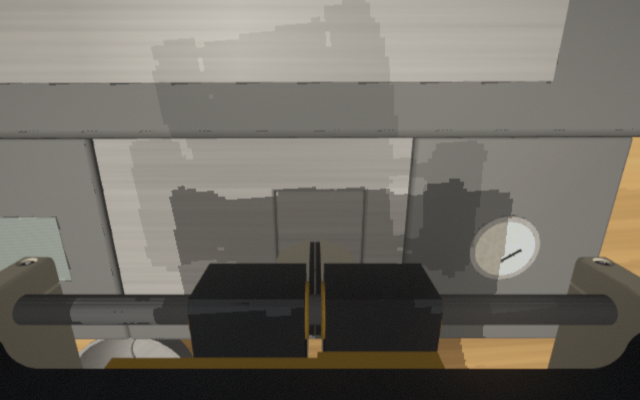

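The plate spans columns 275–365 (centre 320) and the tips are at column 314. That is about 3 mm off and agrees with the computed +0.04 in tool y. I'll correct it and descend to just above the plate.

Request:
jog_arm(
  moves=[
    {"twist": [0, 0, 0], "xyz": [0.02, 0.045, 0.15], "grip": 1},
    {"twist": [0, 0, 0], "xyz": [0.02, 0.045, 0.33], "grip": 1},
    {"twist": [0, 0, 0], "xyz": [0.02, 0.045, 0.33], "grip": 1},
    {"twist": [0, 0, 0], "xyz": [0.02, 0.045, 0.33], "grip": 1},
  ],
)

```text
clock: 2.95
position: [0.5426, -0.0436, 0.0908]
ee_rot: [-3.139, 0.125, 0.0]
force: [0.6, -0.5, 0.9]
width: 0.003
```

Request:
jog_arm(
  moves=[
    {"twist": [0, 0, 0], "xyz": [0, 0, 0.03], "grip": 1},
    {"twist": [0, 0, 0], "xyz": [0, 0, 0.06], "grip": 1},
    {"twist": [0, 0, 0], "xyz": [0, 0, 0.09], "grip": 1},
    {"twist": [0, 0, 0], "xyz": [0, 0, 0.09], "grip": 1},
  ],
)

```text
clock: 3.45
position: [0.5425, -0.0437, 0.0852]
ee_rot: [3.139, -0.125, -0.0]
force: [0.2, 0.0, -0.2]
width: 0.004
```

Request:
jog_arm(
  moves=[
    {"twist": [0, 0, 0], "xyz": [0, 0, 0.02], "grip": 1},
    {"twist": [0, 0, 0], "xyz": [0, 0, 0.04], "grip": 1},
    {"twist": [0, 0, 0], "xyz": [0, 0, 0.05], "grip": 1},
    {"twist": [0, 0, 0], "xyz": [0, 0, 0.05], "grip": 1},
  ],
)

```text
clock: 3.95
position: [0.5426, -0.0436, 0.0823]
ee_rot: [3.139, -0.125, 0.0]
force: [-0.4, 0.2, 1.8]
width: 0.006
```

Request:
jog_arm(
  moves=[
    {"twist": [0, 0, 0], "xyz": [0, 0, 0.015], "grip": 1},
    {"twist": [0, 0, 0], "xyz": [0, 0, 0.03], "grip": 1},
    {"twist": [0, 0, 0], "xyz": [0, 0, 0.03], "grip": 1},
  ],
)

```text
clock: 4.32
position: [0.5426, -0.0436, 0.0804]
ee_rot: [-3.139, 0.125, 0.0]
force: [1.1, 0.3, 1.4]
width: 0.006
```

Request:
jog_arm(
  moves=[
    {"twist": [0, 0, 0], "xyz": [0, 0, 0.015], "grip": 1},
    {"twist": [0, 0, 0], "xyz": [0, 0, 0.03], "grip": 1},
    {"twist": [0, 0, 0], "xyz": [0, 0, 0.03], "grip": 1},
  ],
)

```text
clock: 4.7
position: [0.5426, -0.0437, 0.0786]
ee_rot: [3.139, -0.125, 0.0]
force: [-0.2, -0.1, 0.6]
width: 0.005
```

The force is still near zero, so I'll check from the side where the tips are relative to the plate and whether the lid has moved.

Run:
```python
from h import *
print(arm.observe()['force'])
a=arm.get_image('scene')[140:310,200:420]
b=cv2.imread('pics/scene0.png')[140:310,200:420]
f=lambda i:cv2.resize(i,None,fx=1.8,fy=1.8,interpolation=cv2.INTER_CUBIC)
cv2.imwrite('pics/s2.png',np.hstack([f(a),f(b)]))
cv2.imwrite('pics/w3.png',arm.get_image('wrist'))
```

```text
[-0.16597569 -0.06337542  0.58979945]
```

View pics/s2.png

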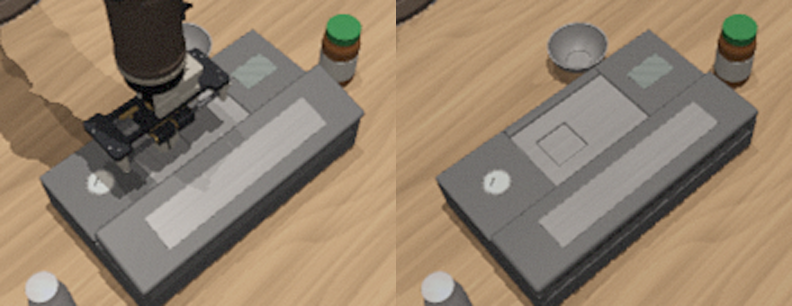

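View pics/w3.png

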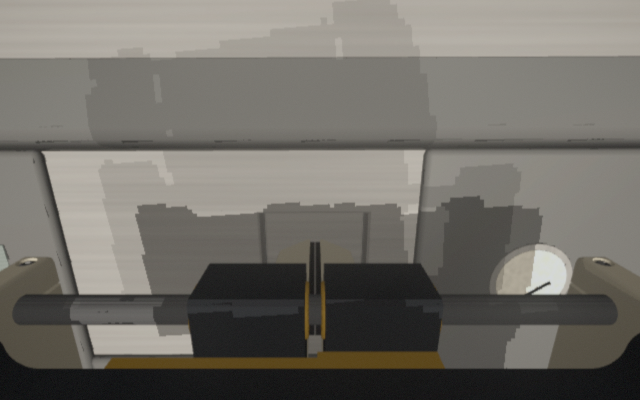

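In the scene view the lid's front-left corner has gone from about (318,77) to (322,68), so the lid is rising and the plate is moving. The wrist view shows the tips inside the plate outline (262–367). I'll go on in small steps.

Request:
jog_arm(
  moves=[
    {"twist": [0, 0, 0], "xyz": [0, 0, 0.015], "grip": 1},
    {"twist": [0, 0, 0], "xyz": [0, 0, 0.03], "grip": 1},
    {"twist": [0, 0, 0], "xyz": [0, 0, 0.03], "grip": 1},
  ],
)

```text
clock: 5.18
position: [0.5426, -0.0436, 0.0777]
ee_rot: [3.139, -0.125, 0.001]
force: [-4.2, -0.5, 12.7]
width: 0.007
```

Force jumped to 12.7 N at TCP z = 0.0777 (expected stop 0.0775), so this is the stop. I'll hold briefly, then lift straight away.

Request:
jog_arm(
  moves=[
    {"twist": [0, 0, 0], "xyz": [0, 0, 0.005], "grip": 1},
    {"twist": [0, 0, 0], "xyz": [0, 0, 0.005], "grip": 1},
    {"twist": [0, 0, 0], "xyz": [0, 0, 0.005], "grip": 1},
  ],
)

```text
clock: 5.55
position: [0.5427, -0.0437, 0.0777]
ee_rot: [3.139, -0.125, 0.001]
force: [-4.8, 1.1, 17.1]
width: 0.007
```

Request:
jog_arm(
  moves=[
    {"twist": [0, 0, 0], "xyz": [0, 0, -0.1], "grip": 1},
    {"twist": [0, 0, 0], "xyz": [0, 0, -0.5], "grip": 1},
    {"twist": [0, 0, 0], "xyz": [0, 0, -1.2], "grip": 1},
    {"twist": [0, 0, 0], "xyz": [0, 0, -2], "grip": 1},
    {"twist": [0, 0, 0], "xyz": [0, 0, -2.5], "grip": 1},
  ],
)

```text
clock: 6.18
position: [0.543, -0.0436, 0.2289]
ee_rot: [-3.139, 0.125, -0.003]
force: [0.5, -0.4, -0.7]
width: 0.004
```

Request:
jog_arm(
  moves=[
    {"twist": [0, 0, 0], "xyz": [-0.5, 0.8, 0], "grip": 1},
    {"twist": [0, 0, 0], "xyz": [-1, 1.6, 0], "grip": 1},
    {"twist": [0, 0, 0], "xyz": [-1.5, 2.5, 0], "grip": 1},
    {"twist": [0, 0, 0], "xyz": [-2, 3.3, 0], "grip": 1},
    {"twist": [0, 0, 0], "xyz": [-2, 3.3, 0], "grip": 1},
  ],
)

```text
clock: 6.8
position: [0.404, -0.2353, 0.2266]
ee_rot: [3.137, -0.138, -0.002]
force: [1.0, 0.2, -0.3]
width: 0.005
```

Request:
jog_arm(
  moves=[
    {"twist": [0, 0, 0], "xyz": [0, 0, 0], "grip": 1},
    {"twist": [0, 0, 0], "xyz": [0, 0, 0], "grip": 1},
    {"twist": [0, 0, 0], "xyz": [0, 0, 0], "grip": 1},
  ],
)

```text
clock: 7.18
position: [0.4078, -0.2305, 0.2265]
ee_rot: [-3.139, 0.122, 0.0]
force: [-0.5, 0.6, 0.7]
width: 0.008
```

Run:
```python
from h import *
s=arm.observe(); print(s['clock'],s['position'],s['force'])
a=arm.get_image('scene')[130:330,200:420]
b=arm.get_image('top')[120:320,200:480]
f=lambda i,k:cv2.resize(i,None,fx=k,fy=k,interpolation=cv2.INTER_CUBIC)
cv2.imwrite('pics/f1.png',f(np.hstack([a,b]),1.58))
```

```text
7.175 [ 0.40783697 -0.23045566  0.22652677] [-0.48708559  0.62021584  0.70789711]
```

View pics/f1.png

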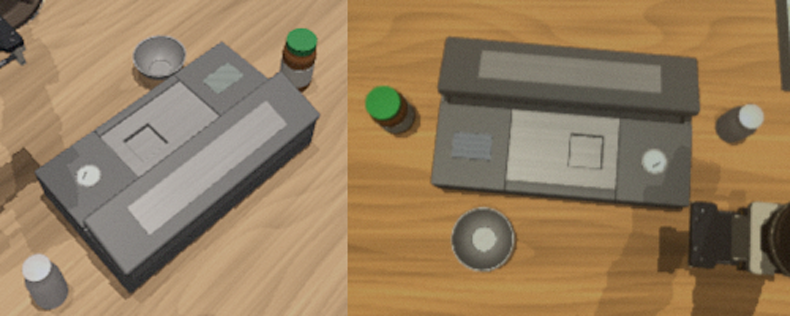

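The plate now shows a clear recess, the lid's front edge stands raised in both views, and jar, shaker and bowl look unmoved. As a check I'll triangulate the lid's front corners, which should be about 30 mm above 95 mm, and compare the loose items with the first picture.

Run:
```python
from h import *
t=cam('top'); s=cam('scene'); P=lambda KT:KT[0]@np.linalg.inv(KT[1])[:3]
for sp,tp in(((288,78),(441,97)),((88,213),(697,112))):
    a=np.array([200+(tp[0]-347.6)/1.58,120+tp[1]/1.58]).reshape(2,1); b=np.array([200+sp[0]/1.58,130+sp[1]/1.58]).reshape(2,1)
    X=cv2.triangulatePoints(P(t),P(s),a,b); print((X[:3]/X[3]).ravel().round(4))
im0=cv2.imread('pics/top0.png'); im=arm.get_image('top')
for n,(x,y,w,h) in dict(jar=(205,165,45,50),shaker=(428,178,42,38),bowl=(260,248,52,48)).items():
    print(n,cv2.phaseCorrelate(*[np.float32(cv2.cvtColor(i[y:y+h,x:x+w],6)) for i in(im0,im)]))
```

```text
[0.6319 0.1916 0.0934]
[ 0.5992 -0.2019  0.1286]
jar ((0.477725470653386, 0.003435174027977439), 0.9878743631574842)
shaker ((0.4405936674309743, 0.011723196676499015), 0.9454164536794026)
bowl ((0.0740841372101535, -0.05916376735350681), 0.89575375377396)
```

The right corner is 128.6 mm up, as it should be (95 + 30). The left corner came out at 93 mm, which disagrees, so I'll check that pick on an enlarged view with predicted points for lid shut and lid ajar.

Run:
```python
from h import *
o=[]
for n,(x,y) in dict(scene=(350,150),top=(240,155)).items():
    im=arm.get_image(n)[y:y+60,x:x+60]; im=cv2.resize(im,None,fx=6.5,fy=6.5,interpolation=cv2.INTER_CUBIC)
    for z,c in((.125,(0,0,255)),(.095,(255,0,0))):
        q=(proj(cam(n),[.631,.197,z])-[x,y])*6.5; print(n,z,q); cv2.circle(im,tuple(int(v) for v in q),4,c,1)
    o.append(im)
cv2.imwrite('pics/f2.png',np.hstack(o))
```

```text
scene 0.125 [198.4572741  138.84040993]
scene 0.095 [191.24296107 186.36211452]
top 0.125 [ 74.55950858 132.4050789 ]
top 0.095 [ 86.75243647 152.28834482]
```

View pics/f2.png

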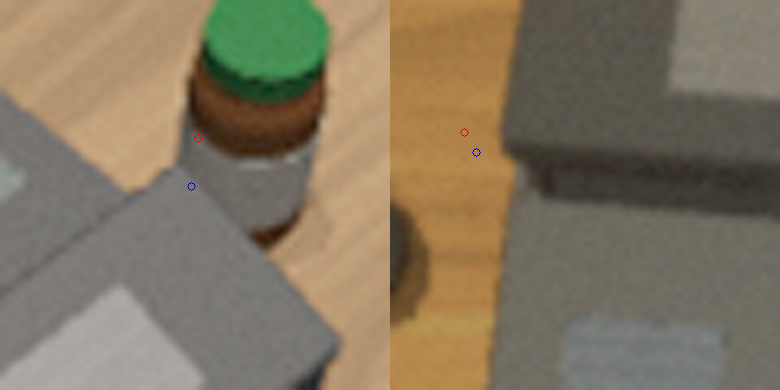

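Run:
```python
from h import *
t=cam('top'); s=cam('scene'); P=lambda KT:KT[0]@np.linalg.inv(KT[1])[:3]
a=np.array([[240+113/6.5],[155+143/6.5]]); b=np.array([[350+178/6.5],[150+168/6.5]])
X=cv2.triangulatePoints(P(t),P(s),a,b); print((X[:3]/X[3]).ravel().round(4))
for z in(.095,.125): print(z,ray(t,a.ravel(),z).round(4),ray(s,b.ravel(),z).round(4))
print('expected corner xy', np.array([.5481,-.0079])+R.from_euler('z',-.08).as_matrix()[:2,:2]@[.057+.0,.2])
```

```text
[0.6301 0.185  0.1163]
0.095 [0.6347 0.1873 0.095 ] [0.6209 0.2008 0.095 ]
0.125 [0.6272 0.1829 0.125 ] [0.6346 0.1799 0.125 ]
expected corner xy [0.62090064 0.1869052 ]
```

With the better pick, the left corner is at about 116 mm, and the rays fit ajar far better than shut. With the right corner at 129 mm, the mean rise is about 27 mm, or about 0.27 rad. That agrees with the firm stop I felt. Handing in.

```bash
python3 -c "
from h import *
print(arm.sign_off(), arm.observe()['clock'])"
```

```text
the job is handed in; nothing more can be done
the job is handed in; nothing more can be done
```

The release plate is pressed in, the lid stands ajar, the hand is clear, and I handed the job in at about 7.5 s on the robot's clock. The hand-in gave no verdict.

- **Finding the plate:** two views put its centre at (0.545, -0.043), about 74.5 mm up, with edges of 50–52 mm and the packer turned about -0.08 rad. The wrist camera agreed within about 2 px.
- **Pressing:** I used the closed fingertips in small steps. The force stayed under 2 N until it rose to 13–17 N at TCP z = 0.0777, against an expected stop at 0.0775. I held there about 0.4 s, then lifted straight up and moved aside.
- **Lid:** the front corners measured about 129 mm (right) and 116 mm (left), against 95 mm shut and 125 mm fully ajar. That averages to about 0.27 rad.
- **Loose items:** jar, shaker and bowl shifted under 0.5 px in the top view, about 1 mm.
- **Disagreements:** my first pick of the left lid corner gave 93 mm. A closer look put it at 116 mm, still about 9 mm short of the fully open height. The wrist force also did not show the stated 4 N resistance while the plate was sliding. I relied on the stop force, its depth and the raised lid instead.

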